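# Set the dividers of a bearing-ring rack with a slotted spacer gauge

### The arm

A 6-joint arm with a two-finger parallel gripper is mounted at the origin on a cart in front of the work surface, level with it; the furniture and walls round the work are solid. World frame = base frame: x ahead of the robot, y to its left, z up, the work surface at z = 0. Lengths are in mm, angles in rad, forces in N, time in s.
With the tool pointing down it reaches from about 350 to 775 mm from the base axis. Payload 5.5 kg.
Tool frame: the origin (TCP) lies at the very end of the fingers, on their centre line; the grasp point (between the pads) lies 19 mm behind it; y points along the fingers, x is the direction in which the jaws open and shut, and the axes are right-handed (so a half turn about y gives the same grasp; the last joint's range is limited). The gripper opens to 85 mm and grips with 20 to 120 N. Pads are 22 mm wide; open, the fingers measure 114 mm over their backs; the gripper's body (76 mm by 85 mm) begins 54 mm behind the grasp point. The pads swing forward as they close: fully open they stand 13 mm farther back than shut.
Start: joints at [1.154, 0.313, 0.046, 1.304, 0, 1.431], TCP at [157.159, 553.148, 231.323] pointing down, gripper open.
Joint ranges: [-2.76, 2.76], [-0.86, 1.69], [-1.03, 1.26], [-2.2, 2.34], [-1.47, 1.5], [-3.14, 3.14]. Speed limits (rad/s): [2.57, 2.57, 3.14, 3.14, 3.14, 3.14].

### API

Orientations are given as a rotation vector (axis times angle).
In Python, from workcell import robot gives the robot as it stands.
- The arm moves only by the tool jog_arm, never from a script. Its argument "motion" is a list of rows, each an object with "rot": the turn, a rotation vector about the tool's x, y, z in rad, a list of three; "offset": the shift along the tool's x, y, z in m, a list of three; "jaw": the opening, from 0 (shut) to 1 (fully open). A call has 1 to 20 rows; each row shifts and turns the commanded pose from where the row before left it, along the tool's axes as they then stand; what a row does not reach is not made up. A row lasts 1/8 s, in which the tool goes at most 62.5 mm and 10.7 degrees, less where a joint would pass 70% of its speed; a pose out of reach is approached as far as the arm can. A call is refused whole if a number of a shift passes 0.0625 or a number of a turn 0.188, either way. A call with a gripper value outside its range is refused whole. The fingers move at their own pace and stop on an object; "force" is the grip in N (left out, the last holds). Time passes only in rows, so rows that do not move let the fingers close. It gives the time, the measured TCP pose, the force and the opening at its end, in the units of the state.
- robot.sense(): the state, without advancing time (a new reading comes with each control period).
- robot.camera(name): name is "scene" or "top"; returns a dict with "img" (420x560x3 uint8, blue, green, red), "mtx" (3x3 intrinsics, pixels), "origin" and "orientation" of the camera in the world. Camera axes: x right, y down, z forward; pixel columns grow to the right and rows downward; lengths in mm; the calibration is good to about 2 mm. A picture is of the moment at which its call begins. There is no depth.
- robot.hand_in(): hands the job in, once; it reports no verdict.
The state is a dict: "time": time; "q": joint angles; "joint_velocities": joint speeds; "tau": joint torques, N m; "position": TCP position; "orientation": TCP orientation; "force": force on the tool from outside, world axes, zero at the start; "torque": the same for the moment, N m; "finger_gap": opening from 0.0 (shut) to 1.0 (fully open).
Only numpy, scipy, OpenCV 4.12 (cv2) and the standard library are available. Lean on these libraries where they do the work, as an engineer would, in place of code of your own. Each camera call takes 0.05 s, during which the arm holds its last target. There are 200 camera calls.

### The job

Set the three sliding dividers of the bearing-ring rack to equal gaps with the setting gauge from the tray: beginning at the thick end plate, seat the gauge astride each divider in turn, thick leg towards the end plate, and draw the divider along until the thick leg comes up snug against the end plate's stop screw or the divider set before. Press lightly, so that nothing already set is shifted, and lift the gauge straight off each time. Finally stand it upright in the tray again; leave the rings and the loupe where they lie.

Things in the scene. Friction and masses are not known exactly. Their poses are not given: they have to be found in the camera images.
- rack: Fixed ring rack, 255 mm long. Stands on a 3.3 mm mat. Origin under its middle, on the mat; its y runs along the row, +y to the thick end plate. Two 10 mm guide rods along y (x = -24 and +24 mm, 26 mm up) carry the dividers. The far (-y) end plate is thin and low (48 mm).
- end_plate: Thick dark steel end plate at the rack's +y end, 80 x 16 x 85 mm (x, y, z), fixed. Origin under its middle, at mat height; axes as the rack's. In it, 70 mm up, sits the stop screw (stop_screw): a round flat steel button, 20 mm across, the datum of the row. It is locked 4 to 20 mm proud of the inner (-y) face, differently each time and not measured: find it by touch.
- divider1: First from the thick end plate: upright aluminium plate 76 x 8 x 85 mm (x, y, z), top edge fully rounded, 85 mm above the mat. Origin under its middle, at mat height, axes as the rack's. Slides along the rack's y only, held by friction: about 7 N moves it and it stays where left. Starts further from the end plate than its place, which is 24 mm clear of the stop screw's button.
- divider2: Second divider, the same as the first; its place is 24 mm clear of the first one (32 mm centre to centre). Starts further from the end plate than its place.
- divider3: Third divider, the same; its place is 24 mm clear of the second one (32 mm centre to centre). Starts further from the end plate than its place.
- gauge_mid (a point): Centre (half-way up) of the setting gauge: loose steel block, about 0.3 kg, 92 mm tall, upright in the tray. Lower half, below this point: 30 x 40 mm (its x, y), with a slot across the underside. Upper half: plain grip 26 mm (x) by 22 mm (y), 46 mm tall. In use its axes are parallel to the rack's. At the start its +y is within 0.75 rad of world +y.
- gauge_slot (a point): Middle of the roof of the slot in the gauge's underside, 20 mm below and 7 mm to -y of the gauge's centre. The slot runs along the gauge's x, is 10 mm wide (y) and 26 mm deep; the leg on its +y side is thick, 22 mm, that on its -y side thin, 8 mm. Astride a divider it has 2 mm of play; drawn to +y, thick leg against the part before, it leaves 24 mm clear.
- tray: Grey open parts tray, 75 x 110 x 22 mm (x, y, z), loose, walls and floor 2 mm; the gauge is taken from it and returns to it. Origin at the centre of its underside.
- ring_big: Bearing ring lying flat on the bench to the left of the rack, 80 mm across, 16 mm high, loose; left alone. Origin at the centre of its underside.
- ring_small: Smaller bearing ring lying flat on the bench to the left of the rack, 62 mm across, 12 mm high, loose; left alone. Origin at the centre of its underside.
- loupe: Black loupe, 32 mm across, 26 mm high, standing behind the rack, loose; left alone. Origin at the centre of its underside.
Things that resemble listed ones, but are neither listed nor needed, are in the scene too. What is shaped like the part that bears gauge_mid but orange is not meant.

How it is judged (in metres and radians):
On the way, in this order (a step that is already met when the one before it is completed fails the run):
1. the gauge bears on the end plate's stop screw (over 1 N) with the first divider drawn up, 24 mm clear of it within 1.5 mm (contact force between gauge and end_plate above 1 N and y of divider1 in the frame of stop_screw between -0.0295 and -0.0265 m), for 0.05 s.
2. the gauge bears on the first divider (over 1 N) with the second drawn up, both gaps 24 mm within 1.5 mm (contact force between gauge and divider1 above 1 N and y of divider1 in the frame of stop_screw between -0.0295 and -0.0265 m and y of divider2 in the frame of divider1 between -0.0335 and -0.0305 m), for 0.05 s.
3. the gauge bears on the second divider (over 1 N) with the third drawn up, all three gaps 24 mm within 1.5 mm (contact force between gauge and divider2 above 1 N and y of divider1 in the frame of stop_screw between -0.0295 and -0.0265 m and y of divider2 in the frame of divider1 between -0.0335 and -0.0305 m and y of divider3 in the frame of divider2 between -0.0335 and -0.0305 m), for 0.05 s.
At the end, for the whole second after the job is handed in: All three gaps (stop screw to first divider, first to second, second to third) are 24 mm within 1.5 mm; the gauge stands upright, at rest, on the floor of the tray, released; rings and loupe are where they lay (y of divider1 in the frame of stop_screw between -0.0295 and -0.0265 m and y of divider2 in the frame of divider1 between -0.0335 and -0.0305 m and y of divider3 in the frame of divider2 between -0.0335 and -0.0305 m and x of gauge_mid in the frame of tray between -0.03 and 0.03 m and y of gauge_mid in the frame of tray between -0.047 and 0.047 m and z of gauge_mid in the frame of tray between 0.042 and 0.054 m and angle between each of gauge_mid, tray's own z axis and vertical below 0.1 rad and linear speed of gauge below 0.02 m/s); the robot touches nothing.
It fails at once if the gauge is pressed on the end plate or its stop screw with more than 25 N (contact force between gauge and end_plate above 25 N).
It fails at once if the gauge is rammed on a divider with more than 70 N (contact force between gauge and divider1 above 70 N or contact force between gauge and divider2 above 70 N or contact force between gauge and divider3 above 70 N).
It fails at once if the ring big is moved more than 15 mm (distance of ring_big from where it was at the start of the episode above 0.015 m).
It fails at once if the ring small is moved more than 15 mm (distance of ring_small from where it was at the start of the episode above 0.015 m).
It fails at once if the loupe is moved more than 15 mm (distance of loupe from where it was at the start of the episode above 0.015 m).
It also fails if it takes over 72 s, if anything falls off the work surface, if the arm or the gripper's body presses on something with over 40 N, if the wrist force passes 120 N, or if a joint passes its speed limit or range.

## Working session

There is one attempt and no reset: what is moved stays moved. The work goes in short steps, Python scripts to look and compute and a tool call to move; the robot and the scene stay as the last step left them, time stands still between calls to the robot, and variables do not carry over. Pictures are saved under pics/ and viewed, about 8 in all and at most 12, crops included, and the job is handed in when it is done.

Besides the shell and the picture viewer there is one more tool, called after "Request:" as a command line: name --argument value ..., lists and objects as JSON in quotes. jog_arm: Moves the arm, as the interface text tells. Its arguments: {"type":"object","properties":{"motion":{"type":"array"},"force":{"type":"number"}},"required":["motion"]}

```bash
mkdir -p pics; ls
python3 - <<'E'
from workcell import robot
import cv2,json,numpy as np
s=robot.sense(); print(s)
for n in("scene","top"):
    c=robot.camera(n); cv2.imwrite(f"pics/{n}0.png",c["img"])
    print(n,c["mtx"],c["origin"],c["orientation"])
    np.save(f"{n}.npy",{k:c[k] for k in c if k!="img"},allow_pickle=True)
E
```

```text
pics
{'time': 0.0, 'q': array([ 1.15440105e+00,  3.14017903e-01,  4.49708228e-02,  1.30360350e+00,
       -2.16409814e-05,  1.43121057e+00]), 'joint_velocities': array([-2.06215973e-04,  1.74657929e-04, -5.20505876e-05,  1.54288020e-03,
        5.40585444e-04, -2.72274763e-05]), 'tau': array([-8.76422437e-04, -4.80624032e+01,  2.98536712e+01,  1.93870033e-02,
       -1.79348663e-04, -3.43428087e-05]), 'position': array([156.93693069, 552.63091532, 230.39558535]), 'orientation': array([-1.32846687, -1.00170047,  1.0043797 ]), 'force': array([-0.20813413,  0.27437647, -0.18201659]), 'torque': array([ 0.02549014,  0.03191829, -0.00039454]), 'finger_gap': 1.00251611699659}
scene [[448.46214764   0.         275.71265172]
 [  0.         448.46214764 204.54940818]
 [  0.           0.           1.        ]] [199.97240157 447.66184805 895.99363221] [-0.9303149   2.61978957 -0.90411993]
top [[463.18083367   0.         279.22056186]
 [  0.         463.18083367 213.8754932 ]
 [  0.           0.           1.        ]] [ 474.22822114  -42.20734417 1204.06678694] [-2.19182129  2.14370801 -0.16304932]
```

View pics/scene0.png

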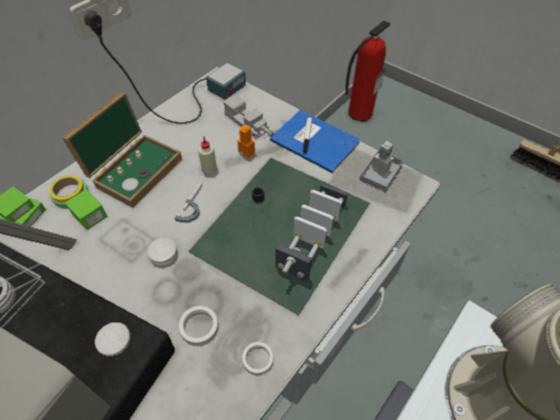

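View pics/top0.png

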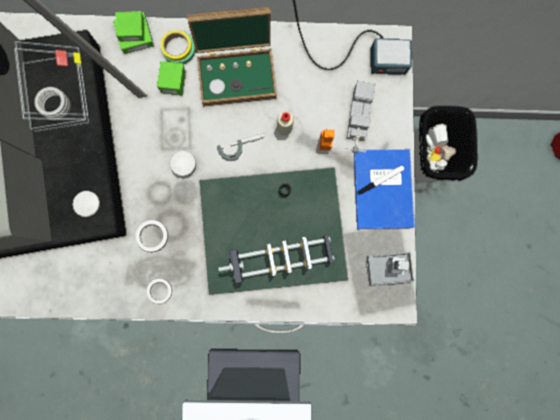

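The scene picture shows the thick end plate at (294,262), three dividers at about (310,230), (318,215) and (325,203), and the tray with the steel gauge at (382,165). The top picture shows the rack from (236,266) to (331,250), the tray with the gauge at (390,268), and the orange look-alike at (327,140). Two things could be the gauge: the steel block in the grey tray at (398,266) top, and the orange one at (327,140) top. The steel one in the tray fits the description. I'll confirm it in enlarged crops.

```bash
cat > h.py <<'E'
import numpy as np,cv2
from scipy.spatial.transform import Rotation as R
C={n:np.load(f"{n}.npy",allow_pickle=True).item() for n in("scene","top")}
def p2w(n,px,z):
    c=C[n]; o=np.array(c["origin"]); d=R.from_rotvec(c["orientation"]).as_matrix()@np.linalg.solve(c["mtx"],[px[0],px[1],1.])
    return o+d*(z-o[2])/d[2]
def w2p(n,P):
    c=C[n]; q=R.from_rotvec(c["orientation"]).as_matrix().T@(np.asarray(P,float).reshape(-1,3)-c["origin"]).T
    q=c["mtx"]@q; return (q[:2]/q[2]).T
def crop(img,x0,y0,x1,y1,k,fn):
    o=cv2.resize(img[y0:y1,x0:x1],None,fx=k,fy=k,interpolation=cv2.INTER_CUBIC)
    for x in range((x0+9)//10*10,x1,10):
        cv2.line(o,((x-x0)*k,0),((x-x0)*k,8 if x%50 else 16),(0,0,255),1)
        if x%20==0: cv2.putText(o,str(x),((x-x0)*k+1,20),0,.35,(0,0,255),1)
    for y in range((y0+9)//10*10,y1,10):
        cv2.line(o,(0,(y-y0)*k),(8,(y-y0)*k),(0,0,255),1)
        if y%20==0: cv2.putText(o,str(y),(10,(y-y0)*k+4),0,.35,(0,0,255),1)
    cv2.imwrite(fn,o)
E
python3 - <<'E'
from h import *
t=cv2.imread("pics/top0.png"); s=cv2.imread("pics/scene0.png")
crop(t,215,225,415,300,4,"pics/tc.png"); crop(s,265,130,415,280,4,"pics/sc.png")
for n,p,z in[("top",(236,266),88),("top",(331,250),51),("top",(390,268),22),("top",(400,264),92),("scene",(294,262),45),("scene",(382,165),25)]: print(n,p,p2w(n,p,z).round())
E
```

```text
top (236, 266) [488.  32.  88.]
top (331, 250) [ 533. -200.   51.]
top (390, 268) [ 491. -355.   22.]
top (400, 264) [ 500. -361.   92.]
scene (294, 262) [488.  29.  45.]
scene (382, 165) [ 495. -363.   25.]
```

View pics/tc.png

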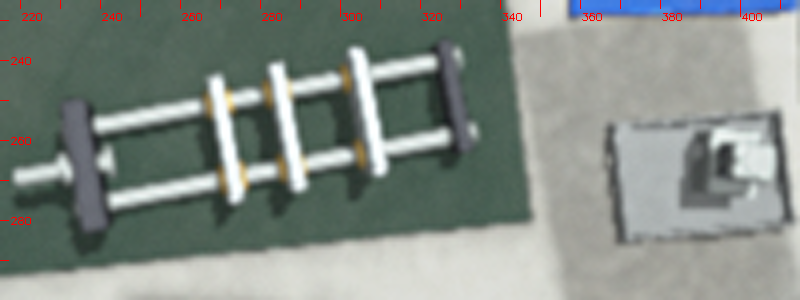

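View pics/sc.png

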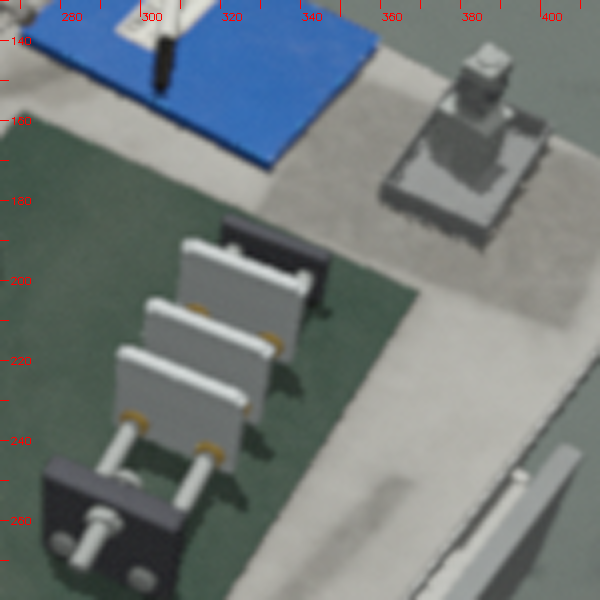

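The crops confirm it. The steel gauge with narrow grip and wider lower half stands in the grey tray (top about (400,264), scene about (385,155)). Dividers, end plate and screw (top (240,265)) are clear. I'll fit the rack and enlarge the gauge once.

Run:
```python
from h import *
from scipy.optimize import least_squares
obs=[]
# (view,px, local x, which, local dy, z)
for i,(a,b,c,d) in enumerate([((268.75,244.5),(274.2,275),(295,217.5),(326.2,230.7)),((284.2,241.5),(289.7,272),(302.5,205.7),(333,218)),((304,237.5),(309.5,268),(311.5,190.7),(341.2,202.5))]):
    for v,p,x in(("top",a,38),("top",b,-38),("scene",c,38),("scene",d,-38)): obs.append((v,p,x,i+1,0,87.5))
for p,x,y in(((231,250),40,8),((237,249.5),40,-8),((235.5,283),-40,8),((241.5,282),-40,-8)): obs.append(("top",p,x,0,y,88.3))
def model(v,off=None):
    x0,y0,th,*d=v; c,s=np.cos(th),np.sin(th); out=[]
    for n,p,x,i,dy,z in obs:
        y=dy+(119.5 if i==0 else d[i-1])
        P=[x0+c*x-s*y,y0+s*x+c*y,z]; out.append(w2p(n,P)[0]-p)
    return np.concatenate(out)
r=least_squares(model,[505,-85,.15,30,0,-50],loss="soft_l1"); print(r.x.round(3),"rms",np.sqrt(np.mean(r.fun**2)))
print(r.fun.reshape(-1,2).round(1).tolist())
# tray
tc=[(367.5,256.2),(409.5,253.2),(412.5,280.5),(370.5,285.7)]
W=np.array([p2w("top",p,20) for p in tc]);print("tray",W.round(),W.mean(0))
t=cv2.imread("pics/top0.png"); s=cv2.imread("pics/scene0.png")
crop(t,364,248,414,288,8,"pics/a.png");crop(s,355,135,405,195,8,"pics/b.png")
a=cv2.imread("pics/a.png");b=cv2.imread("pics/b.png"); a=cv2.copyMakeBorder(a,0,160,0,0,cv2.BORDER_CONSTANT)
cv2.imwrite("pics/g.png",np.hstack([a,b]))
```

```text
[ 5.11803e+02 -8.51020e+01  2.03000e-01  3.47960e+01 -3.34600e+00
 -5.25010e+01] rms 0.3740626857900268
[[-0.5, -0.6], [-0.3, 0.2], [0.2, -0.1], [0.2, -0.4], [-0.4, -0.4], [-0.1, 0.3], [0.0, -0.2], [0.2, -0.2], [-0.2, -0.1], [0.2, 0.5], [0.0, 0.1], [0.4, 0.0], [-0.9, -0.0], [-0.3, -0.7], [0.2, 0.2], [0.9, -0.1]]
tray [[ 520. -298.   20.]
 [ 530. -407.   20.]
 [ 461. -413.   20.]
 [ 446. -306.   20.]] [ 489.30807269 -355.91267186   20.        ]
```

View pics/g.png

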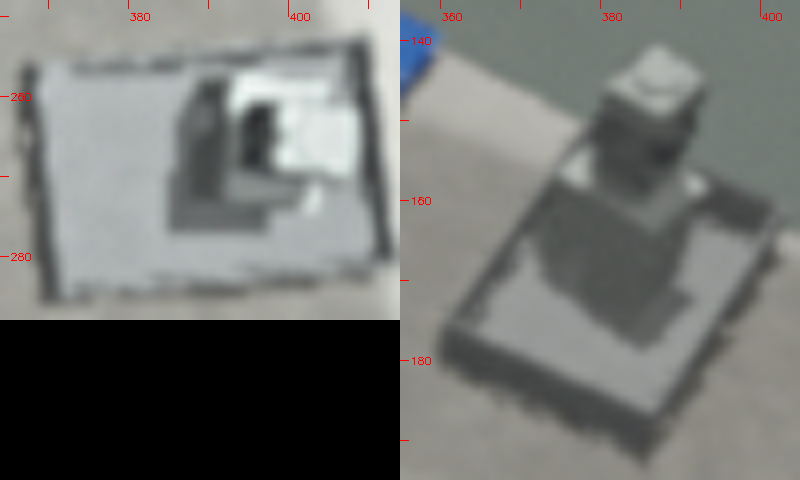

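```bash
cat >> h.py <<'E'
RK=(511.8,-85.1,.203)
def rk(x,y,z=0):
    c,s=np.cos(RK[2]),np.sin(RK[2]); return np.array([RK[0]+c*x-s*y,RK[1]+s*x+c*y,z])
E
python3 - <<'E'
from h import *
from scipy.optimize import least_squares
S=lambda X,Y:(355+(X-400)/8,135+Y/8); T=lambda X,Y:(364+X/8,248+Y/8)
obs=[("scene",S(605,88),13,11,94),("scene",S(655,47),13,-11,94),("scene",S(705,75),-13,-11,94),("scene",S(662,113),-13,11,94),
("scene",S(650,233),-15,20,48),("scene",S(710,187),-15,-20,48),("scene",S(560,178),15,20,48),
("top",T(232,80),15,20,48),("top",T(228,180),-15,20,48),("top",T(278,95),13,11,94),("top",T(272,178),-13,11,94),("top",T(358,178),-13,-11,94),
]
def f(v):
    c,s=np.cos(v[2]),np.sin(v[2])
    return np.concatenate([w2p(n,[v[0]+c*x-s*y,v[1]+s*x+c*y,z])[0]-p for n,p,x,y,z in obs])
r=least_squares(f,[490,-370,.1],loss="soft_l1",f_scale=.5);print(r.x.round(3));print(r.fun.reshape(-1,2).round(1).tolist())
# tray fit both views
o=[("top",T(30,65),37.5,55),("top",T(362,42),37.5,-55),("top",T(385,255),-37.5,-55),("top",T(48,298),-37.5,55),("scene",S(440,325),37.5,55),("scene",S(655,420),-37.5,55),("scene",S(775,207),-37.5,-55)]
def g(v):
    c,s=np.cos(v[2]),np.sin(v[2])
    return np.concatenate([w2p(n,[v[0]+c*x-s*y,v[1]+s*x+c*y,22])[0]-p for n,p,x,y in o])
r=least_squares(g,[490,-355,.1],loss="soft_l1",f_scale=.5);print(r.x.round(3));print(r.fun.reshape(-1,2).round(1).tolist())
from workcell import robot
q=robot.sense(); print(R.from_rotvec(q["orientation"]).as_matrix().round(3),q["position"])
# other things' heights near path
for nm,p,z in(("screw tip top",(215,269),73),("knob",(242,264),73)): print(nm,p2w("top",p,z))
E
```

```text
[ 4.97502e+02 -3.70084e+02 -1.11000e-01]
[[0.3, -2.0], [-0.7, -1.2], [1.3, 0.4], [1.5, 0.0], [-2.0, -0.2], [-0.3, -2.2], [-0.1, 0.7], [-1.7, 0.5], [-2.4, 0.0], [1.2, -0.6], [0.9, -0.1], [-0.8, 1.1]]
[ 4.90568e+02 -3.55100e+02  1.22000e-01]
[[-1.0, -0.3], [-0.1, -1.7], [1.0, 1.0], [0.5, 0.1], [-0.2, 0.2], [-0.4, 0.0], [1.1, 0.1]]
[[ 0.273 -0.001 -0.962]
 [ 0.962 -0.001  0.273]
 [-0.002 -1.     0.   ]] [156.94525726 552.70150823 230.49774077]
screw tip top [479.41944196  83.87090638  73.        ]
knob [492.80092903  19.1047011   73.        ]
```

Run:
```python
from h import *
from scipy.optimize import least_squares
S=lambda X,Y:(355+(X-400)/8,135+Y/8); T=lambda X,Y:(364+X/8,248+Y/8)
G=[("scene",S(605,88),13,11,94),("scene",S(655,47),13,-11,94),("scene",S(705,75),-13,-11,94),("scene",S(662,113),-13,11,94),("top",T(278,95),13,11,94),("top",T(272,178),-13,11,94),("top",T(358,178),-13,-11,94)]
B=[("scene",S(650,233),-15,20,48),("scene",S(710,187),-15,-20,48),("scene",S(560,178),15,20,48),("top",T(232,80),15,20,48),("top",T(228,180),-15,20,48)]
for nm,obs in(("grip scene",G[:4]),("grip top",G[4:]),("body scene",B[:3]),("body top",B[3:])):
  def f(v):
    c,s=np.cos(v[2]),np.sin(v[2])
    return np.concatenate([w2p(n,[v[0]+c*x-s*y,v[1]+s*x+c*y,z])[0]-p for n,p,x,y,z in obs])
  r=least_squares(f,[490,-370,0.]);print(nm,r.x.round(3),r.fun.round(1))
v=[497,-372,0]
for nm,(a,b,c,d) in(("grip",(13,11,94,48)),("body",(15,20,48,2))):
  for z in(c,d):
    for yaw in (-.1,.12,):
      P=[[497+np.cos(yaw)*x-np.sin(yaw)*y,-372+np.sin(yaw)*x+np.cos(yaw)*y,z] for x,y in((a,b),(a,-b),(-a,-b),(-a,b))]
      print(nm,z,yaw,"topcrop",((w2p("top",P)-[364,248])*8).round().tolist(),"scenecrop",((w2p("scene",P)-[355,135])*8+[400,0]).round().tolist())
```

```text
grip scene [ 4.97468e+02 -3.66977e+02 -1.27000e-01] [-0.3 -1.4 -1.2 -0.5  0.7  1.2  0.8  0.7]
grip top [ 4.98252e+02 -3.68432e+02  1.60000e-02] [-0.2 -0.4  0.9  0.2 -0.7  0.2]
body scene [ 4.94514e+02 -3.69896e+02 -1.64000e-01] [-1.6  0.4  0.8 -1.3  0.8  0.9]
body top [ 4.99527e+02 -3.75416e+02 -4.90000e-02] [-0.   0.2  0.  -0.2]
grip 94 -0.1 topcrop [[294.0, 93.0], [366.0, 101.0], [359.0, 188.0], [286.0, 179.0]] scenecrop [[612.0, 69.0], [653.0, 35.0], [720.0, 76.0], [679.0, 110.0]]
grip 94 0.12 topcrop [[284.0, 101.0], [357.0, 93.0], [368.0, 180.0], [296.0, 187.0]] scenecrop [[614.0, 78.0], [642.0, 37.0], [718.0, 67.0], [690.0, 109.0]]
grip 48 -0.1 topcrop [[252.0, 97.0], [321.0, 105.0], [314.0, 188.0], [244.0, 180.0]] scenecrop [[586.0, 171.0], [626.0, 137.0], [691.0, 177.0], [651.0, 212.0]]
grip 48 0.12 topcrop [[243.0, 104.0], [312.0, 97.0], [323.0, 181.0], [254.0, 188.0]] scenecrop [[588.0, 179.0], [615.0, 138.0], [689.0, 169.0], [662.0, 210.0]]
body 48 -0.1 topcrop [[224.0, 87.0], [350.0, 102.0], [342.0, 198.0], [215.0, 183.0]] scenecrop [[564.0, 182.0], [637.0, 120.0], [712.0, 166.0], [639.0, 229.0]]
body 48 0.12 topcrop [[214.0, 101.0], [339.0, 88.0], [352.0, 184.0], [226.0, 197.0]] scenecrop [[571.0, 194.0], [621.0, 120.0], [705.0, 154.0], [656.0, 230.0]]
body 2 -0.1 topcrop [[186.0, 91.0], [308.0, 106.0], [300.0, 198.0], [177.0, 183.0]] scenecrop [[540.0, 277.0], [612.0, 216.0], [684.0, 262.0], [612.0, 324.0]]
body 2 0.12 topcrop [[176.0, 104.0], [297.0, 92.0], [309.0, 185.0], [188.0, 197.0]] scenecrop [[546.0, 289.0], [596.0, 216.0], [677.0, 250.0], [629.0, 325.0]]
```

```bash
cat > gf.py <<'E'
from h import *
def grad(img):
    g=cv2.GaussianBlur(img.astype(np.float32),(0,0),.7); gx=cv2.Sobel(g,cv2.CV_32F,1,0).transpose(2,0,1);gy=cv2.Sobel(g,cv2.CV_32F,0,1).transpose(2,0,1)
    return gx,gy
g,b=lambda x,y,z:(13*x,11*y,z),lambda x,y,z:(15*x,20*y,z)
E=[(g(1,1,94),g(1,-1,94)),(g(1,-1,94),g(-1,-1,94)),(g(-1,-1,94),g(-1,1,94)),(g(-1,1,94),g(1,1,94)),
(g(1,1,94),g(1,1,52)),(g(-1,1,94),g(-1,1,48)),(g(-1,-1,94),g(-1,-1,52)),
(b(1,1,48),b(-1,1,48)),(b(-1,1,48),b(-1,-1,48)),(b(1,1,48),b(1,1,2)),(b(-1,1,48),b(-1,1,2)),(b(-1,-1,48),b(-1,-1,2))]
def lines(v,n,k=25):
    c,s=np.cos(v[2]),np.sin(v[2]); A=np.array(E,float); t=np.linspace(.05,.95,k)[:,None]
    out=[]
    for p,q in A:
        L=p+(q-p)*t; W=np.c_[v[0]+c*L[:,0]-s*L[:,1],v[1]+s*L[:,0]+c*L[:,1],L[:,2]]; out.append(w2p(n,W))
    return out
def score(v,G):
    tot=0
    for n,(gx,gy) in G.items():
        for L in lines(v,n):
            d=L[-1]-L[0]; d/=np.hypot(*d)+1e-9; X=L.astype(np.float32)
            h=sum(abs(cv2.remap(gx[i],X[:,:1],X[:,1:],1)*-d[1]+cv2.remap(gy[i],X[:,:1],X[:,1:],1)*d[0]) for i in range(3))
            tot+=np.minimum(h,250).mean()
    return tot
E
python3 - <<'E'
from gf import *
I={n:cv2.imread(f"pics/{n}0.png") for n in C}
for names in(("top","scene"),("top",),("scene",)):
    G={n:grad(I[n]) for n in names}
    res=sorted(((score((x,y,w),G),x,y,w) for w in np.arange(-.75,.76,.075) for x in np.arange(486,510,2) for y in np.arange(-382,-358,2)),reverse=True)
    print(names,[tuple(np.round(r,2)) for r in res[:5]])
    if len(names)==2:
        best={}
        for r in res: best.setdefault(round(r[3],3),round(float(r[0])))
        print(sorted(best.items())); v=res[0][1:]
o=[]
for n,(x0,y0) in(("top",(364,248)),("scene",(355,135))):
    im=cv2.resize(I[n][y0:y0+60,x0:x0+50],None,fx=8,fy=8,interpolation=cv2.INTER_CUBIC); o.append(im.copy())
    for L in lines(v,n): cv2.polylines(im,[np.int32((L+.5-[x0,y0])*8).reshape(-1,1,2)],False,(0,0,255),1)
    o[-1]=im
cv2.imwrite("pics/fit.png",np.hstack(o))
E
```

```text
('top', 'scene') [(np.float64(4506.64), np.float64(502.0), np.float64(-368.0), np.float64(0.3)), (np.float64(4490.6), np.float64(502.0), np.float64(-370.0), np.float64(0.22)), (np.float64(4477.92), np.float64(502.0), np.float64(-368.0), np.float64(0.22)), (np.float64(4448.76), np.float64(502.0), np.float64(-370.0), np.float64(0.15)), (np.float64(4428.76), np.float64(502.0), np.float64(-370.0), np.float64(0.3))]
[(np.float64(-0.75), 4291), (np.float64(-0.675), 4135), (np.float64(-0.6), 4107), (np.float64(-0.525), 4147), (np.float64(-0.45), 4239), (np.float64(-0.375), 4296), (np.float64(-0.3), 4292), (np.float64(-0.225), 4212), (np.float64(-0.15), 4255), (np.float64(-0.075), 4275), (np.float64(-0.0), 4259), (np.float64(0.075), 4356), (np.float64(0.15), 4449), (np.float64(0.225), 4491), (np.float64(0.3), 4507), (np.float64(0.375), 4368), (np.float64(0.45), 4326), (np.float64(0.525), 4351), (np.float64(0.6), 4138), (np.float64(0.675), 4008), (np.float64(0.75), 3893)]
('top',) [(np.float64(2592.07), np.float64(504.0), np.float64(-364.0), np.float64(-0.0)), (np.float64(2587.32), np.float64(504.0), np.float64(-366.0), np.float64(-0.0)), (np.float64(2574.34), np.float64(504.0), np.float64(-364.0), np.float64(0.07)), (np.float64(2545.21), np.float64(504.0), np.float64(-366.0), np.float64(0.07)), (np.float64(2537.28), np.float64(502.0), np.float64(-368.0), np.float64(0.22))]
('scene',) [(np.float64(2127.93), np.float64(498.0), np.float64(-368.0), np.float64(0.6)), (np.float64(2118.78), np.float64(498.0), np.float64(-368.0), np.float64(0.67)), (np.float64(2105.91), np.float64(498.0), np.float64(-366.0), np.float64(0.6)), (np.float64(2103.01), np.float64(498.0), np.float64(-368.0), np.float64(0.52)), (np.float64(2095.44), np.float64(498.0), np.float64(-366.0), np.float64(0.67))]
```

View pics/fit.png

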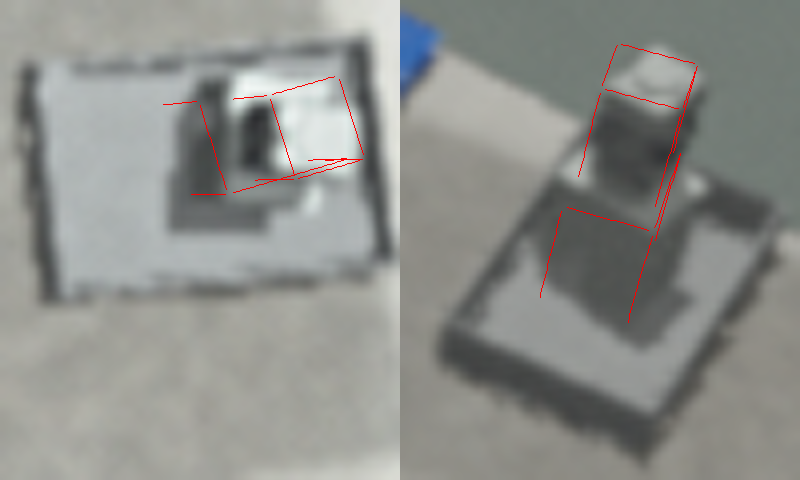

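The overlay shows that the fine yaw fit isn't trustworthy at this resolution. The position is good to a few mm, about (498,-369), with yaw near 0 (±0.15). The jaws will square the gauge when they close on its y faces. Now I'll approach above it.

Request:
jog_arm --motion '[{"rot":[0,-0.138,0],"offset":[0,0,0],"jaw":1},{"rot":[0,-0.138,0],"offset":[0,0,0],"jaw":1},{"rot":[0,0,0],"offset":[-0.0403,0,-0.0363],"jaw":1},{"rot":[0,0,0],"offset":[-0.0403,0,-0.0363],"jaw":1},{"rot":[0,0,0],"offset":[-0.0403,0,-0.0363],"jaw":1},{"rot":[0,0,0],"offset":[-0.0403,0,-0.0363],"jaw":1},{"rot":[0,0,0],"offset":[-0.0403,0,-0.0363],"jaw":1},{"rot":[0,0,0],"offset":[-0.0403,0,-0.0363],"jaw":1},{"rot":[0,0,0],"offset":[-0.0403,0,-0.0363],"jaw":1},{"rot":[0,0,0],"offset":[-0.0403,0,-0.0363],"jaw":1},{"rot":[0,0,0],"offset":[-0.0403,0,-0.0363],"jaw":1},{"rot":[0,0,0],"offset":[-0.0403,0,-0.0363],"jaw":1},{"rot":[0,0,0],"offset":[-0.057,0,0.002],"jaw":1},{"rot":[0,0,0],"offset":[-0.057,0,0.002],"jaw":1},{"rot":[0,0,0],"offset":[-0.057,0,0.002],"jaw":1},{"rot":[0,0,0],"offset":[-0.057,0,0.002],"jaw":1},{"rot":[0,0,0],"offset":[-0.057,0,0.002],"jaw":1},{"rot":[0,0,0],"offset":[-0.057,0,0.002],"jaw":1},{"rot":[0,0,0],"offset":[-0.057,0,0.002],"jaw":1},{"rot":[0,0,0],"offset":[-0.057,0,0.002],"jaw":1}]' --force 40

```text
time: 2.6
position: [503.0, -307.9, 230.9]
orientation: [-1.209, -1.209, 1.208]
force: [0.9, 0.7, 0.3]
finger_gap: 1.001
```

Request:
jog_arm --motion '[{"rot":[0,0,0],"offset":[-0.031,0,0.003],"jaw":1},{"rot":[0,0,0],"offset":[-0.03,0,0.002],"jaw":1},{"rot":[0,0,0],"offset":[0,0.045,0],"jaw":0.7},{"rot":[0,0,0],"offset":[0,0.045,0],"jaw":0.6},{"rot":[0,0,0],"offset":[0,0.045,0],"jaw":0.6},{"rot":[0,0,0],"offset":[0,0.03,0],"jaw":0.5},{"rot":[0,0,0],"offset":[0,0.012,0],"jaw":0.5},{"rot":[0,0,0],"offset":[0,0,0],"jaw":0.5}]' --force 25

```text
time: 3.6
position: [498.1, -366.8, 53.7]
orientation: [-1.208, -1.208, 1.208]
force: [0.5, -0.1, 0.7]
finger_gap: 0.499
```

Run:
```python
from h import *
from workcell import robot
s=robot.sense();print(s["position"],s["force"],s["finger_gap"])
o=[]
for n,(x0,y0) in(("top",(364,238)),("scene",(350,125))):
    im=robot.camera(n)["img"]; o.append(cv2.resize(im[y0:y0+60,x0:x0+50],None,fx=8,fy=8,interpolation=cv2.INTER_CUBIC))
cv2.imwrite("pics/p7.png",np.hstack(o))
```

```text
[ 498.10649458 -366.7598293    53.72336209] [ 0.54781219 -0.1485127   0.71215475] 0.4987134802185544
```

View pics/p7.png

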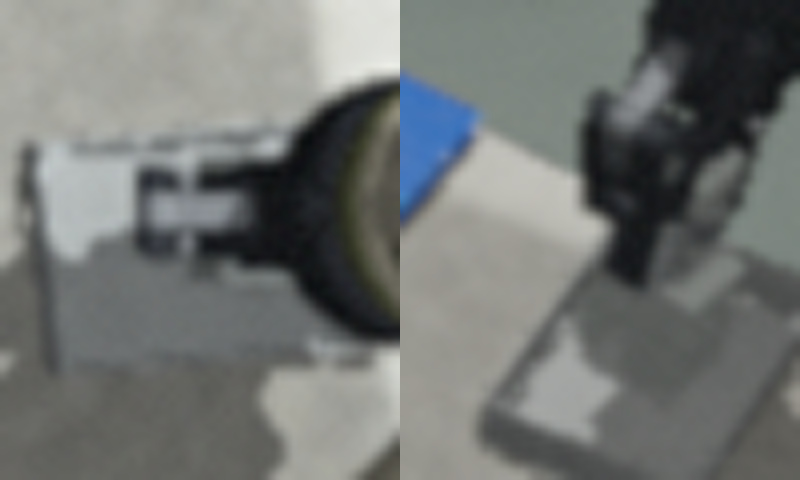

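Fingers straddle the grip (left finger at scene crop (620,240), gauge shoulder visible at (700,280)). Closing gently.

Request:
jog_arm --motion '[{"rot":[0,0,0],"offset":[0,0,0],"jaw":0.4},{"rot":[0,0,0],"offset":[0,0,0],"jaw":0.33},{"rot":[0,0,0],"offset":[0,0,0],"jaw":0.3},{"rot":[0,0,0],"offset":[0,0,0],"jaw":0.27},{"rot":[0,0,0],"offset":[0,0,0],"jaw":0.24},{"rot":[0,0,0],"offset":[0,0,0],"jaw":0.15},{"rot":[0,0,0],"offset":[0,0,0],"jaw":0.0},{"rot":[0,0,0],"offset":[0,0,0],"jaw":0.0},{"rot":[0,0,0],"offset":[0,0,0],"jaw":0.0}]' --force 80

```text
time: 4.82
position: [499.3, -368.5, 55.9]
orientation: [-1.214, -1.209, 1.209]
force: [-1.0, -2.1, 6.8]
finger_gap: 0.301
```

Request:
jog_arm --motion '[{"rot":[0,0,0],"offset":[0,0,0],"jaw":0.0},{"rot":[0,0,0],"offset":[0,0,0],"jaw":0.0}]'

```text
time: 5.08
position: [499.3, -368.5, 55.9]
orientation: [-1.214, -1.209, 1.209]
force: [-0.2, -1.5, 6.3]
finger_gap: 0.298
```

Run:
```python
from h import *
from workcell import robot
s=robot.sense();print(s["position"],s["force"],s["torque"],s["finger_gap"])
o=[]
for n,(x0,y0) in(("top",(364,238)),("scene",(350,125))):
    im=robot.camera(n)["img"]; o.append(cv2.resize(im[y0:y0+60,x0:x0+50],None,fx=8,fy=8,interpolation=cv2.INTER_CUBIC))
cv2.imwrite("pics/p8.png",np.hstack(o))
```

```text
[ 499.33524167 -368.49031566   55.93120049] [-0.17930015 -1.5147805   6.29403643] [-0.42314679  0.10810315 -0.00180461] 0.2983250538646144
```

View pics/p8.png

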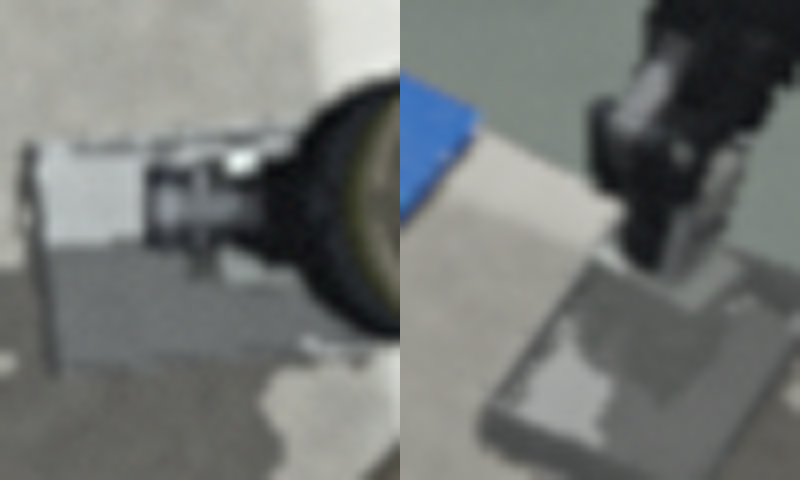

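The gauge is upright between the fingers, with the shoulder visible at scene crop (700,290). The opening of 0.298 is a bit more than I expected for 22 mm, so I'll lift it and check it in the air.

Request:
jog_arm --motion '[{"rot":[0,0,0],"offset":[0,-0.01,0],"jaw":0.0},{"rot":[0,0,0],"offset":[0,-0.03,0],"jaw":0.0},{"rot":[0,0,0],"offset":[0,-0.05,0],"jaw":0.0},{"rot":[0,0,0],"offset":[0,-0.05,0],"jaw":0.0},{"rot":[0,0,0],"offset":[0,0,0],"jaw":0.0},{"rot":[0,0,0],"offset":[0,0,0],"jaw":0.0}]'

```text
time: 5.92
position: [497.8, -366.3, 193.0]
orientation: [-1.207, -1.208, 1.208]
force: [-1.0, 0.7, -4.3]
finger_gap: 0.3
```

Run:
```python
from h import *
from workcell import robot
s=robot.sense();print(s["position"],s["force"],s["torque"],s["finger_gap"]); p=s["position"]
o=[]
for n in("top","scene"):
    im=robot.camera(n)["img"]; u=w2p(n,p-[0,0,15])[0].astype(int);x0,y0=u-25
    c=cv2.resize(im[y0:y0+50,x0:x0+50],None,fx=8,fy=8,interpolation=cv2.INTER_CUBIC); print(n,x0,y0)
    # expected outline for yaw 0, mid 6 below TCP
    z=p[2]-7
    for a,b,zt,zb in((13,11,z+46,z),(15,20,z,z-46)):
        for zz in(zt,zb):
            P=[[p[0]+i*a,p[1]+j*b,zz] for i,j in((1,1),(1,-1),(-1,-1),(-1,1))]
            if b==20: cv2.polylines(c,[np.int32((w2p(n,P)+.5-[x0,y0])*8).reshape(-1,1,2)],True,(0,0,255),1)
    o.append(c)
cv2.imwrite("pics/p9.png",np.hstack(o))
```

```text
[ 497.77030381 -366.26278245  193.03288285] [-0.95097902  0.70874939 -4.2660579 ] [-0.0197571   0.06538803 -0.03987914] 0.299880773198901
top 388 239
scene 368 94
```

View pics/p9.png

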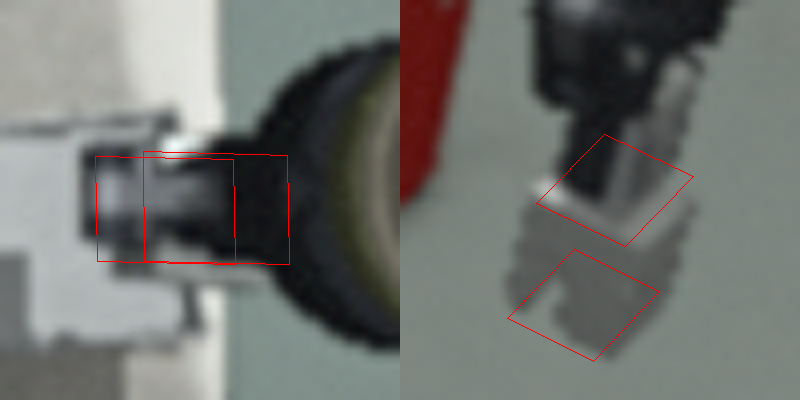

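This picture shows the slot notch at the left of the wide left-hand face (scene crop (545,295)). So the gauge's long side lies along world x: it turned under the jaws and is gripped across its 26 mm faces, with its +y pointing to world -x. I want a firm grip across the 22 mm faces, so I'll set it back, turn the tool a quarter turn and regrip.

Request:
jog_arm --motion '[{"rot":[0,0,0],"offset":[0,0.05,0],"jaw":0.0},{"rot":[0,0,0],"offset":[0,0.05,0],"jaw":0.0},{"rot":[0,0,0],"offset":[0,0.027,0],"jaw":0.0},{"rot":[0,0,0],"offset":[0,0.005,0],"jaw":0.0},{"rot":[0,0,0],"offset":[0,0.004,0],"jaw":0.0},{"rot":[0,0,0],"offset":[0,0,0],"jaw":0.0}]'

```text
time: 6.78
position: [499.0, -367.6, 59.2]
orientation: [-1.211, -1.209, 1.209]
force: [-0.7, -0.3, -3.1]
finger_gap: 0.3
```

Request:
jog_arm --motion '[{"rot":[0,0,0],"offset":[0,0.001,0],"jaw":0.0},{"rot":[0,0,0],"offset":[0,0,0],"jaw":0.0}]'

```text
time: 7.02
position: [498.8, -367.4, 58.1]
orientation: [-1.211, -1.209, 1.209]
force: [0.5, -0.7, -3.5]
finger_gap: 0.3
```

Request:
jog_arm --motion '[{"rot":[0,0,0],"offset":[0,0.0015,0],"jaw":0.0},{"rot":[0,0,0],"offset":[0,0.001,0],"jaw":0.0},{"rot":[0,0,0],"offset":[0,0,0],"jaw":0.0}]'

```text
time: 7.4
position: [498.7, -367.4, 55.9]
orientation: [-1.211, -1.209, 1.209]
force: [-1.4, 0.8, 5.3]
finger_gap: 0.303
```

Request:
jog_arm --motion '[{"rot":[0,0,0],"offset":[0,0,0],"jaw":0.4},{"rot":[0,0,0],"offset":[0,0,0],"jaw":0.6},{"rot":[0,0,0],"offset":[0,0,0],"jaw":0.6},{"rot":[0,-0.1745,0],"offset":[0,0,0],"jaw":0.65},{"rot":[0,-0.1745,0],"offset":[0,0,0],"jaw":0.65},{"rot":[0,-0.1745,0],"offset":[0,0,0],"jaw":0.65},{"rot":[0,-0.1745,0],"offset":[0,0,0],"jaw":0.65},{"rot":[0,-0.1745,0],"offset":[0,0,0],"jaw":0.65},{"rot":[0,-0.1745,0],"offset":[0,0,0],"jaw":0.65},{"rot":[0,-0.1745,0],"offset":[0,0,0],"jaw":0.65},{"rot":[0,-0.1745,0],"offset":[0,0,0],"jaw":0.65},{"rot":[0,-0.1745,0],"offset":[0,0,0],"jaw":0.65},{"rot":[0,0,0],"offset":[0,0,0],"jaw":0.5}]'

```text
time: 9.02
position: [498.4, -367.1, 54.6]
orientation: [-0.003, -2.22, 2.22]
force: [0.4, 0.7, 0.4]
finger_gap: 0.503
```

Request:
jog_arm --motion '[{"rot":[0,0,0],"offset":[0,-0.002,0],"jaw":0.4},{"rot":[0,0,0],"offset":[0,0,0],"jaw":0.34},{"rot":[0,0,0],"offset":[0,0,0],"jaw":0.31},{"rot":[0,0,0],"offset":[0,0,0],"jaw":0.28},{"rot":[0,0,0],"offset":[0,0,0],"jaw":0.25},{"rot":[0,0,0],"offset":[0,0,0],"jaw":0.2},{"rot":[0,0,0],"offset":[0,0,0],"jaw":0.0},{"rot":[0,0,0],"offset":[0,0,0],"jaw":0.0},{"rot":[0,0,0],"offset":[0,0,0],"jaw":0.0}]' --force 80

```text
time: 10.15
position: [498.4, -367.2, 56.9]
orientation: [-0.001, -2.221, 2.221]
force: [-0.9, -1.2, 1.6]
finger_gap: 0.243
```

Good: 0.243 matches the 22 mm faces. The tool x axis is now the gauge's +y. Lift, turn to the rack's heading, and travel to just above divider 1.

Request:
jog_arm --motion '[{"rot":[0,0,0],"offset":[0,-0.02,0],"jaw":0.0},{"rot":[0,0,0],"offset":[0,-0.055,0],"jaw":0.0},{"rot":[0,0,0],"offset":[0,-0.055,0],"jaw":0.0},{"rot":[0,0.171,0],"offset":[0,0,0],"jaw":0.0},{"rot":[0,0.171,0],"offset":[0,0,0],"jaw":0.0},{"rot":[0,0.171,0],"offset":[0,0,0],"jaw":0.0},{"rot":[0,0.171,0],"offset":[0,0,0],"jaw":0.0},{"rot":[0,0.171,0],"offset":[0,0,0],"jaw":0.0},{"rot":[0,0.171,0],"offset":[0,0,0],"jaw":0.0},{"rot":[0,0.171,0],"offset":[0,0,0],"jaw":0.0},{"rot":[0,0.171,0],"offset":[0,0,0],"jaw":0.0},{"rot":[0,0,0],"offset":[0.0526,0,-0.0117],"jaw":0.0},{"rot":[0,0,0],"offset":[0.0526,0,-0.0117],"jaw":0.0},{"rot":[0,0,0],"offset":[0.0526,0,-0.0117],"jaw":0.0},{"rot":[0,0,0],"offset":[0.0526,0,-0.0117],"jaw":0.0},{"rot":[0,0,0],"offset":[0.0526,0,-0.0117],"jaw":0.0},{"rot":[0,0,0],"offset":[0.0526,0,-0.0117],"jaw":0.0},{"rot":[0,0,0],"offset":[0,0,0],"jaw":0.0}]'

```text
time: 12.4
position: [502.9, -40.1, 186.1]
orientation: [-1.101, -1.36, 1.36]
force: [-0.0, 0.3, -3.7]
finger_gap: 0.249
```

```bash
cat > st.py <<'E'
from h import *
from workcell import robot
def st():
    s=robot.sense(); c,k=np.cos(RK[2]),np.sin(RK[2]); p=s["position"]; dx,dy=p[0]-RK[0],p[1]-RK[1]
    M=R.from_rotvec(s["orientation"]).as_matrix(); f=s["force"]
    print("t%.2f rack x %.2f y %.2f z %.2f"%(s["time"],c*dx+k*dy,-k*dx+c*dy,p[2]),"yaw %.4f"%(np.arctan2(M[1,0],M[0,0])-np.pi/2),"tilt",M[2].round(3),"F rack",np.round([c*f[0]+k*f[1],-k*f[0]+c*f[1],f[2]],2),"T",s["torque"].round(2),"gap",round(s["finger_gap"],3)); return s
if __name__=="__main__": st()
E
python3 - <<'E'
from st import *
s=st(); p=s["position"]
o=[]
for n,(x0,y0,w,h) in(("top",(222,222,100,75)),("scene",(275,150,100,130))):
    im=robot.camera(n)["img"]; k=5 if n=="top" else 4
    c=cv2.resize(im[y0:y0+h,x0:x0+w],None,fx=k,fy=k,interpolation=cv2.INTER_CUBIC)
    for y in(34.8,-3.3,-52.5):
        L=w2p(n,[rk(38,y,88),rk(-38,y,88)]); cv2.polylines(c,[np.int32((L+.5-[x0,y0])*k).reshape(-1,1,2)],False,(0,0,255),1)
    o.append(cv2.copyMakeBorder(c,0,520-c.shape[0],0,0,cv2.BORDER_CONSTANT)[:, :400 if n=="scene" else 400])
cv2.imwrite("pics/p10.png",np.hstack(o))
E
```

```text
t12.40 rack x 0.32 y 45.93 z 186.08 yaw 0.2076 tilt [ 0.002 -1.     0.002] F rack [ 0.05  0.25 -3.69] T [-0.04  0.02  0.06] gap 0.249
```

View pics/p10.png

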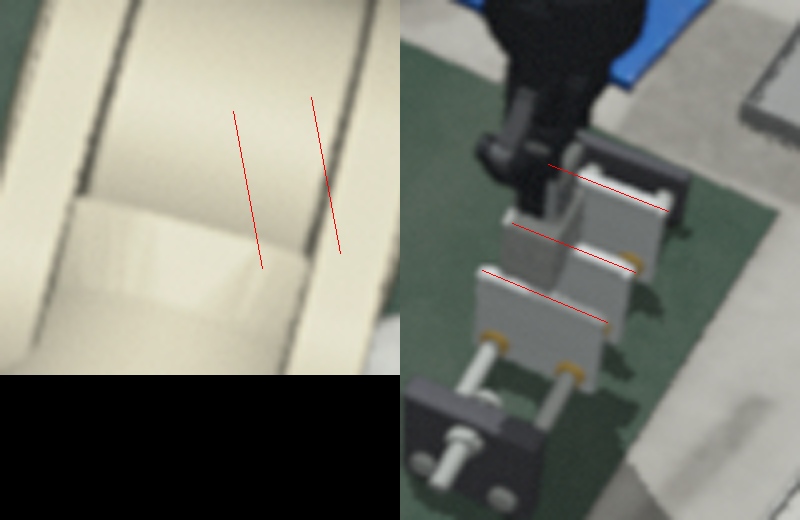

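The gauge hangs square over the dividers in the scene view, and the fitted red lines lie on the divider tops. I still need to shift -4 mm in rack y, then go down to just above divider 1.

Request:
jog_arm --motion '[{"rot":[0,0,0],"offset":[-0.0041,0.02,0],"jaw":0.0},{"rot":[0,0,0],"offset":[0,0.015,0],"jaw":0.0},{"rot":[0,0,0],"offset":[0,0.005,0],"jaw":0.0},{"rot":[0,0,0],"offset":[0,0,0],"jaw":0.0}]'

```text
time: 13.0
position: [504.4, -48.3, 146.3]
orientation: [-1.106, -1.355, 1.356]
force: [0.1, 0.4, -2.5]
finger_gap: 0.246
```

```bash
python3 st.py
```

```text
t13.00 rack x 0.23 y 37.57 z 146.34 yaw 0.2008 tilt [ 0.001 -1.     0.001] F rack [ 0.16  0.34 -2.49] T [ 0.04 -0.    0.04] gap 0.246
```

Request:
jog_arm --motion '[{"rot":[0,0,0],"offset":[0.004,0,0],"jaw":0.0},{"rot":[0,0,0],"offset":[0,0,0],"jaw":0.0},{"rot":[0,0,0],"offset":[0,0,0],"jaw":0.0}]'

```text
time: 13.38
position: [504.3, -43.9, 147.2]
orientation: [-1.108, -1.357, 1.356]
force: [0.1, 0.5, -2.9]
finger_gap: 0.249
```

```bash
python3 st.py
```

```text
t13.38 rack x 0.95 y 41.92 z 147.21 yaw 0.2021 tilt [-0.    -1.    -0.001] F rack [ 0.22  0.5  -2.94] T [-0.   -0.05  0.03] gap 0.249
```

Request:
jog_arm --motion '[{"rot":[0,0,0],"offset":[0,0.003,0],"jaw":0.0},{"rot":[0,0,0],"offset":[0,0.002,0],"jaw":0.0},{"rot":[0,0,0],"offset":[0,0.002,0],"jaw":0.0},{"rot":[0,0,0],"offset":[0,0,0],"jaw":0.0}]'

```text
time: 13.88
position: [504.1, -44.3, 139.6]
orientation: [-1.108, -1.356, 1.357]
force: [0.8, -2.2, -4.0]
finger_gap: 0.249
```

```bash
python3 st.py
```

```text
t13.88 rack x 0.70 y 41.54 z 139.64 yaw 0.2015 tilt [-0.001 -1.     0.   ] F rack [ 0.34 -2.31 -4.03] T [-0.39 -0.15  0.  ] gap 0.249
```

Light contact on the thin leg (F y -2.3 N), so the gauge is slightly too far towards +y. Shift -0.8 mm and continue down.

Request:
jog_arm --motion '[{"rot":[0,0,0],"offset":[-0.0008,0,0],"jaw":0.0},{"rot":[0,0,0],"offset":[0,0.004,0],"jaw":0.0},{"rot":[0,0,0],"offset":[0,0.004,0],"jaw":0.0},{"rot":[0,0,0],"offset":[0,0,0],"jaw":0.0}]'

```text
time: 14.38
position: [503.8, -44.7, 131.2]
orientation: [-1.106, -1.356, 1.356]
force: [-0.5, -0.8, -3.6]
finger_gap: 0.248
```

```bash
python3 st.py
```

```text
t14.38 rack x 0.29 y 41.21 z 131.23 yaw 0.2017 tilt [ 0.    -1.     0.001] F rack [-0.62 -0.71 -3.63] T [-0.07  0.09  0.  ] gap 0.248
```

Request:
jog_arm --motion '[{"rot":[0,0,0],"offset":[0,0.005,0],"jaw":0.0},{"rot":[0,0,0],"offset":[0,0.005,0],"jaw":0.0},{"rot":[0,0,0],"offset":[0,0,0],"jaw":0.0}]'

```text
time: 14.75
position: [503.8, -44.7, 121.2]
orientation: [-1.106, -1.356, 1.356]
force: [-0.5, -0.3, -3.9]
finger_gap: 0.245
```

```bash
python3 st.py
```

```text
t14.75 rack x 0.32 y 41.22 z 121.19 yaw 0.2017 tilt [ 0.    -1.     0.001] F rack [-0.52 -0.18 -3.94] T [-0.06  0.06 -0.03] gap 0.245
```

Request:
jog_arm --motion '[{"rot":[0,0,0],"offset":[0.003,0,0],"jaw":0.0},{"rot":[0,0,0],"offset":[0.005,0,0],"jaw":0.0},{"rot":[0,0,0],"offset":[0.005,0,0],"jaw":0.0},{"rot":[0,0,0],"offset":[0.005,0,0],"jaw":0.0},{"rot":[0,0,0],"offset":[0.005,0,0],"jaw":0.0},{"rot":[0,0,0],"offset":[0.003,0,0],"jaw":0.0},{"rot":[0,0,0],"offset":[0.001,0,0],"jaw":0.0}]'

```text
time: 15.62
position: [498.8, -20.0, 121.6]
orientation: [-1.11, -1.353, 1.359]
force: [0.5, -7.4, -8.1]
finger_gap: 0.249
```

```bash
python3 st.py
```

```text
t15.62 rack x 0.36 y 66.35 z 121.56 yaw 0.2008 tilt [-0.004 -1.     0.001] F rack [-1.02 -7.35 -8.09] T [-1.76 -0.17  0.04] gap 0.249
```

Request:
jog_arm --motion '[{"rot":[0,0,0],"offset":[0.0012,0,0],"jaw":0.0},{"rot":[0,0,0],"offset":[0.0012,0,0],"jaw":0.0},{"rot":[0,0,0],"offset":[0.0012,0,0],"jaw":0.0}]'

```text
time: 16.0
position: [498.1, -16.7, 121.6]
orientation: [-1.11, -1.353, 1.359]
force: [1.1, -8.0, -7.3]
finger_gap: 0.246
```

```bash
python3 st.py
```

```text
t16.00 rack x 0.34 y 69.76 z 121.56 yaw 0.2004 tilt [-0.004 -1.     0.001] F rack [-0.59 -8.08 -7.25] T [-1.7  -0.24  0.07] gap 0.246
```

Request:
jog_arm --motion '[{"rot":[0,0,0],"offset":[0.0012,0,0],"jaw":0.0},{"rot":[0,0,0],"offset":[0.0012,0,0],"jaw":0.0},{"rot":[0,0,0],"offset":[0.0012,0,0],"jaw":0.0}]'

```text
time: 16.38
position: [497.3, -13.2, 121.6]
orientation: [-1.11, -1.353, 1.359]
force: [0.4, -7.3, -7.7]
finger_gap: 0.245
```

```bash
python3 st.py
```

```text
t16.38 rack x 0.32 y 73.38 z 121.57 yaw 0.2005 tilt [-0.004 -1.     0.001] F rack [-1.04 -7.21 -7.7 ] T [-1.75 -0.13  0.06] gap 0.245
```

Request:
jog_arm --motion '[{"rot":[0,0,0],"offset":[0.0012,0,0],"jaw":0.0},{"rot":[0,0,0],"offset":[0.0012,0,0],"jaw":0.0},{"rot":[0,0,0],"offset":[0.0012,0,0],"jaw":0.0}]'

```text
time: 16.75
position: [496.6, -9.6, 121.6]
orientation: [-1.11, -1.353, 1.359]
force: [0.3, -8.0, -7.8]
finger_gap: 0.247
```

```bash
python3 st.py
```

```text
t16.75 rack x 0.33 y 76.98 z 121.56 yaw 0.2005 tilt [-0.004 -1.     0.001] F rack [-1.29 -7.94 -7.76] T [-1.71 -0.13  0.06] gap 0.247
```

Request:
jog_arm --motion '[{"rot":[0,0,0],"offset":[0.0012,0,0],"jaw":0.0},{"rot":[0,0,0],"offset":[0.0012,0,0],"jaw":0.0},{"rot":[0,0,0],"offset":[0.0012,0,0],"jaw":0.0}]'

```text
time: 17.12
position: [495.9, -6.1, 121.5]
orientation: [-1.11, -1.353, 1.359]
force: [0.6, -6.4, -7.3]
finger_gap: 0.245
```

```bash
python3 st.py
```

```text
t17.12 rack x 0.31 y 80.59 z 121.54 yaw 0.2005 tilt [-0.004 -1.     0.001] F rack [-0.71 -6.4  -7.34] T [-1.74 -0.12  0.09] gap 0.245
```

Request:
jog_arm --motion '[{"rot":[0,0,0],"offset":[0.0012,0,0],"jaw":0.0},{"rot":[0,0,0],"offset":[0.0012,0,0],"jaw":0.0},{"rot":[0,0,0],"offset":[0.0012,0,0],"jaw":0.0}]'

```text
time: 17.5
position: [495.2, -3.0, 121.6]
orientation: [-1.111, -1.352, 1.36]
force: [0.5, -9.5, -7.8]
finger_gap: 0.246
```

```bash
python3 st.py
```

```text
t17.50 rack x 0.32 y 83.79 z 121.59 yaw 0.2004 tilt [-0.005 -1.     0.001] F rack [-1.47 -9.44 -7.78] T [-2.41 -0.16  0.12] gap 0.246
```

Contact with the stop screw: the torque jumped and the advance fell short. Press slightly more and hold.

Request:
jog_arm --motion '[{"rot":[0,0,0],"offset":[0.0008,0,0],"jaw":0.0},{"rot":[0,0,0],"offset":[0,0,0],"jaw":0.0},{"rot":[0,0,0],"offset":[0,0,0],"jaw":0.0}]'

```text
time: 17.88
position: [495.2, -2.8, 121.7]
orientation: [-1.112, -1.351, 1.361]
force: [0.6, -9.9, -7.3]
finger_gap: 0.244
```

```bash
python3 st.py
```

```text
t17.88 rack x 0.34 y 83.91 z 121.66 yaw 0.2000 tilt [-0.007 -1.     0.001] F rack [-1.36 -9.78 -7.28] T [-2.61 -0.16  0.1 ] gap 0.244
```

Request:
jog_arm --motion '[{"rot":[0,0,0],"offset":[0.001,0,0],"jaw":0.0},{"rot":[0,0,0],"offset":[0,0,0],"jaw":0.0},{"rot":[0,0,0],"offset":[0,0,0],"jaw":0.0}]'

```text
time: 18.25
position: [495.2, -2.7, 121.7]
orientation: [-1.114, -1.35, 1.362]
force: [0.6, -13.5, -7.3]
finger_gap: 0.248
```

```bash
python3 st.py
```

```text
t18.25 rack x 0.35 y 84.10 z 121.71 yaw 0.1996 tilt [-0.008 -1.     0.002] F rack [ -2.1  -13.39  -7.34] T [-3.17 -0.27  0.13] gap 0.248
```

Request:
jog_arm --motion '[{"rot":[0,0,0],"offset":[-0.002,0,0],"jaw":0.0},{"rot":[0,0,0],"offset":[-0.0015,0,0],"jaw":0.0},{"rot":[0,0,0],"offset":[0,0,0],"jaw":0.0}]'

```text
time: 18.62
position: [495.4, -3.2, 121.8]
orientation: [-1.108, -1.354, 1.357]
force: [-1.0, -6.0, -4.3]
finger_gap: 0.248
```

```bash
python3 st.py
```

```text
t18.62 rack x 0.41 y 83.53 z 121.81 yaw 0.2011 tilt [-0.002 -1.     0.001] F rack [-2.17 -5.64 -4.31] T [-1.41  0.16  0.04] gap 0.248
```

Request:
jog_arm --motion '[{"rot":[0,0,0],"offset":[-0.0012,0,0],"jaw":0.0},{"rot":[0,0,0],"offset":[-0.001,0,0],"jaw":0.0},{"rot":[0,0,0],"offset":[0,0,0],"jaw":0.0}]'

```text
time: 19.0
position: [496.2, -3.9, 121.9]
orientation: [-1.106, -1.358, 1.355]
force: [0.2, 0.2, -3.8]
finger_gap: 0.242
```

```bash
python3 st.py
```

```text
t19.00 rack x 1.06 y 82.68 z 121.93 yaw 0.2022 tilt [ 0.001 -1.    -0.001] F rack [ 0.25  0.19 -3.8 ] T [ 0.03 -0.01 -0.04] gap 0.242
```

Free in the slot's play (force about 0). Lift straight off and go to above divider 2 (fit -3.3, corrected by touch to about -3.9, so TCP y 3.1).

Request:
jog_arm --motion '[{"rot":[0,0,0],"offset":[0,-0.004,0],"jaw":0.0},{"rot":[0,0,0],"offset":[0,-0.014,0],"jaw":0.0},{"rot":[0,0,0],"offset":[0,-0.016,0],"jaw":0.0},{"rot":[0,0,0],"offset":[0,0,0],"jaw":0.0},{"rot":[0,0,0],"offset":[-0.025,0,0.0005],"jaw":0.0},{"rot":[0,0,0],"offset":[-0.03,0,0],"jaw":0.0},{"rot":[0,0,0],"offset":[-0.0205,0,0],"jaw":0.0},{"rot":[0,0,0],"offset":[-0.004,0,0],"jaw":0.0},{"rot":[0,0,0],"offset":[0,0,0],"jaw":0.0},{"rot":[0,0,0],"offset":[0,0,0],"jaw":0.0},{"rot":[0,0,0],"offset":[0,0,0],"jaw":0.0}]'

```text
time: 20.38
position: [511.2, -81.8, 155.8]
orientation: [-1.106, -1.357, 1.357]
force: [-0.0, -0.5, -2.5]
finger_gap: 0.247
```

```bash
python3 st.py
```

```text
t20.38 rack x 0.07 y 3.36 z 155.79 yaw 0.2026 tilt [ 0. -1.  0.] F rack [-0.13 -0.5  -2.51] T [-0.01 -0.05  0.02] gap 0.247
```

Request:
jog_arm --motion '[{"rot":[0,0,0],"offset":[-0.0003,0.007,0],"jaw":0.0},{"rot":[0,0,0],"offset":[0,0.003,0],"jaw":0.0},{"rot":[0,0,0],"offset":[0,0.0025,0],"jaw":0.0},{"rot":[0,0,0],"offset":[0,0.0025,0],"jaw":0.0},{"rot":[0,0,0],"offset":[0,0,0],"jaw":0.0}]'

```text
time: 21.0
position: [511.3, -82.7, 140.6]
orientation: [-1.107, -1.356, 1.356]
force: [-1.7, -0.1, -3.7]
finger_gap: 0.248
```

```bash
python3 st.py
```

```text
t21.00 rack x -0.05 y 2.41 z 140.55 yaw 0.2016 tilt [ 0. -1.  0.] F rack [-1.66  0.29 -3.69] T [ 0.02  0.03 -0.06] gap 0.248
```

Request:
jog_arm --motion '[{"rot":[0,0,0],"offset":[0.0005,0.002,0],"jaw":0.0},{"rot":[0,0,0],"offset":[0,0.003,0],"jaw":0.0},{"rot":[0,0,0],"offset":[0,0.003,0],"jaw":0.0},{"rot":[0,0,0],"offset":[0,0,0],"jaw":0.0}]'

```text
time: 21.5
position: [511.1, -82.2, 132.4]
orientation: [-1.106, -1.356, 1.356]
force: [0.4, -1.2, -3.3]
finger_gap: 0.243
```

```bash
python3 st.py
```

```text
t21.50 rack x -0.12 y 2.98 z 132.43 yaw 0.2017 tilt [ 0. -1.  0.] F rack [ 0.19 -1.29 -3.29] T [-0.07 -0.03 -0.02] gap 0.243
```

Request:
jog_arm --motion '[{"rot":[0,0,0],"offset":[0,0.005,0],"jaw":0.0},{"rot":[0,0,0],"offset":[0,0.006,0],"jaw":0.0},{"rot":[0,0,0],"offset":[0,0,0],"jaw":0.0},{"rot":[0,0,0],"offset":[0.003,0,0],"jaw":0.0},{"rot":[0,0,0],"offset":[0.005,0,0],"jaw":0.0},{"rot":[0,0,0],"offset":[0.005,0,0],"jaw":0.0},{"rot":[0,0,0],"offset":[0.005,0,0],"jaw":0.0},{"rot":[0,0,0],"offset":[0.005,0,0],"jaw":0.0},{"rot":[0,0,0],"offset":[0.005,0,0],"jaw":0.0},{"rot":[0,0,0],"offset":[0.005,0,0],"jaw":0.0},{"rot":[0,0,0],"offset":[0.005,0,0],"jaw":0.0},{"rot":[0,0,0],"offset":[0.004,0,0],"jaw":0.0},{"rot":[0,0,0],"offset":[0.001,0,0],"jaw":0.0},{"rot":[0,0,0],"offset":[0,0,0],"jaw":0.0}]'

```text
time: 23.25
position: [502.7, -41.9, 121.6]
orientation: [-1.11, -1.353, 1.359]
force: [-0.4, -6.9, -6.9]
finger_gap: 0.247
```

```bash
python3 st.py
```

```text
t23.25 rack x -0.23 y 44.18 z 121.64 yaw 0.2008 tilt [-0.004 -1.     0.001] F rack [-1.78 -6.66 -6.88] T [-1.57 -0.    0.03] gap 0.247
```

Request:
jog_arm --motion '[{"rot":[0,0,0],"offset":[0.0015,0,0],"jaw":0.0},{"rot":[0,0,0],"offset":[0.0015,0,0],"jaw":0.0},{"rot":[0,0,0],"offset":[0.0012,0,0],"jaw":0.0},{"rot":[0,0,0],"offset":[0.001,0,0],"jaw":0.0},{"rot":[0,0,0],"offset":[0.0008,0,0],"jaw":0.0}]'

```text
time: 23.88
position: [501.5, -36.3, 121.6]
orientation: [-1.11, -1.353, 1.359]
force: [-0.8, -7.6, -7.9]
finger_gap: 0.246
```

```bash
python3 st.py
```

```text
t23.88 rack x -0.25 y 49.91 z 121.63 yaw 0.2005 tilt [-0.004 -1.     0.001] F rack [-2.35 -7.27 -7.86] T [-1.74 -0.01  0.06] gap 0.246
```

Request:
jog_arm --motion '[{"rot":[0,0,0],"offset":[0.0007,0,0],"jaw":0.0},{"rot":[0,0,0],"offset":[0.0006,0,0],"jaw":0.0}]'

```text
time: 24.12
position: [501.2, -35.0, 121.6]
orientation: [-1.11, -1.352, 1.359]
force: [-0.5, -7.4, -7.5]
finger_gap: 0.245
```

```bash
python3 st.py
```

```text
t24.12 rack x -0.27 y 51.21 z 121.61 yaw 0.2005 tilt [-0.004 -1.     0.001] F rack [-1.96 -7.17 -7.49] T [-1.82 -0.06  0.07] gap 0.245
```

Request:
jog_arm --motion '[{"rot":[0,0,0],"offset":[0.0005,0,0],"jaw":0.0},{"rot":[0,0,0],"offset":[0,0,0],"jaw":0.0}]'

```text
time: 24.38
position: [501.1, -34.5, 121.6]
orientation: [-1.11, -1.352, 1.359]
force: [-0.9, -7.6, -7.5]
finger_gap: 0.244
```

```bash
python3 st.py
```

```text
t24.38 rack x -0.26 y 51.67 z 121.63 yaw 0.2005 tilt [-0.005 -1.     0.001] F rack [-2.4  -7.27 -7.45] T [-1.87 -0.04  0.1 ] gap 0.244
```

Request:
jog_arm --motion '[{"rot":[0,0,0],"offset":[0.0005,0,0],"jaw":0.0},{"rot":[0,0,0],"offset":[0,0,0],"jaw":0.0}]'

```text
time: 24.62
position: [501.1, -34.5, 121.7]
orientation: [-1.111, -1.352, 1.36]
force: [0.5, -7.9, -7.7]
finger_gap: 0.247
```

```bash
python3 st.py
```

```text
t24.62 rack x -0.25 y 51.74 z 121.66 yaw 0.2003 tilt [-0.005 -1.     0.001] F rack [-1.09 -7.85 -7.68] T [-2.11 -0.03  0.09] gap 0.247
```

Request:
jog_arm --motion '[{"rot":[0,0,0],"offset":[0.0004,0,0],"jaw":0.0},{"rot":[0,0,0],"offset":[0.0003,0,0],"jaw":0.0},{"rot":[0,0,0],"offset":[0,0,0],"jaw":0.0}]'

```text
time: 25.0
position: [501.1, -34.3, 121.7]
orientation: [-1.112, -1.351, 1.361]
force: [0.4, -10.6, -7.7]
finger_gap: 0.248
```

```bash
python3 st.py
```

```text
t25.00 rack x -0.20 y 51.87 z 121.70 yaw 0.2001 tilt [-0.007 -1.     0.001] F rack [ -1.71 -10.49  -7.75] T [-2.51 -0.08  0.09] gap 0.248
```

About 3 N on divider 1 with no shift (y reads 51.87, against 51.7 expected). Back off to the middle of the play.

Request:
jog_arm --motion '[{"rot":[0,0,0],"offset":[-0.002,0,0],"jaw":0.0},{"rot":[0,0,0],"offset":[-0.0015,0,0],"jaw":0.0},{"rot":[0,0,0],"offset":[-0.0012,0,0],"jaw":0.0},{"rot":[0,0,0],"offset":[0,0,0],"jaw":0.0}]'

```text
time: 25.5
position: [502.0, -35.6, 122.0]
orientation: [-1.107, -1.357, 1.356]
force: [0.1, -0.9, -3.1]
finger_gap: 0.243
```

```bash
python3 st.py
```

```text
t25.50 rack x 0.42 y 50.45 z 121.96 yaw 0.2020 tilt [ 0.    -1.    -0.001] F rack [-0.09 -0.91 -3.08] T [ 0.   -0.03  0.01] gap 0.243
```

Request:
jog_arm --motion '[{"rot":[0,0,0],"offset":[0,-0.004,0],"jaw":0.0},{"rot":[0,0,0],"offset":[0,-0.014,0],"jaw":0.0},{"rot":[0,0,0],"offset":[0,-0.016,0],"jaw":0.0},{"rot":[0,0,0],"offset":[0,0,0],"jaw":0.0},{"rot":[0,0,0],"offset":[-0.025,0,0.0005],"jaw":0.0},{"rot":[0,0,0],"offset":[-0.035,0,0],"jaw":0.0},{"rot":[0,0,0],"offset":[-0.0266,0,0],"jaw":0.0},{"rot":[0,0,0],"offset":[-0.01,0,0],"jaw":0.0},{"rot":[0,0,0],"offset":[0,0,0],"jaw":0.0},{"rot":[0,0,0],"offset":[0,0,0],"jaw":0.0},{"rot":[0,0,0],"offset":[0,0,0],"jaw":0.0}]'

```text
time: 26.88
position: [520.5, -129.7, 155.8]
orientation: [-1.106, -1.357, 1.357]
force: [-0.4, 1.4, -3.5]
finger_gap: 0.242
```

```bash
python3 st.py
```

```text
t26.88 rack x -0.50 y -45.44 z 155.77 yaw 0.2029 tilt [ 0. -1.  0.] F rack [-0.15  1.46 -3.52] T [-0.    0.01  0.04] gap 0.242
```

Request:
jog_arm --motion '[{"rot":[0,0,0],"offset":[-0.0004,0.007,0],"jaw":0.0},{"rot":[0,0,0],"offset":[0,0.003,0],"jaw":0.0},{"rot":[0,0,0],"offset":[0,0.0025,0],"jaw":0.0},{"rot":[0,0,0],"offset":[0,0.0025,0],"jaw":0.0},{"rot":[0,0,0],"offset":[0,0,0],"jaw":0.0}]'

```text
time: 27.5
position: [520.6, -131.0, 140.5]
orientation: [-1.106, -1.356, 1.356]
force: [-0.0, -0.3, -3.3]
finger_gap: 0.246
```

```bash
python3 st.py
```

```text
t27.50 rack x -0.60 y -46.74 z 140.51 yaw 0.2017 tilt [ 0. -1.  0.] F rack [-0.09 -0.24 -3.26] T [-0.03  0.02  0.  ] gap 0.246
```

Request:
jog_arm --motion '[{"rot":[0,0,0],"offset":[0.0003,0.002,0],"jaw":0.0},{"rot":[0,0,0],"offset":[0,0.003,0],"jaw":0.0},{"rot":[0,0,0],"offset":[0,0.003,0],"jaw":0.0},{"rot":[0,0,0],"offset":[0,0,0],"jaw":0.0}]'

```text
time: 28.0
position: [520.6, -130.8, 132.5]
orientation: [-1.107, -1.356, 1.356]
force: [-1.2, -0.8, -2.8]
finger_gap: 0.252
```

```bash
python3 st.py
```

```text
t28.00 rack x -0.60 y -46.56 z 132.45 yaw 0.2016 tilt [ 0. -1.  0.] F rack [-1.34 -0.51 -2.76] T [-0.13 -0.03  0.01] gap 0.252
```

Request:
jog_arm --motion '[{"rot":[0,0,0],"offset":[0,0.005,0],"jaw":0.0},{"rot":[0,0,0],"offset":[0,0.006,0],"jaw":0.0},{"rot":[0,0,0],"offset":[0,0,0],"jaw":0.0},{"rot":[0,0,0],"offset":[0.003,0,0],"jaw":0.0},{"rot":[0,0,0],"offset":[0.005,0,0],"jaw":0.0},{"rot":[0,0,0],"offset":[0.005,0,0],"jaw":0.0},{"rot":[0,0,0],"offset":[0.005,0,0],"jaw":0.0},{"rot":[0,0,0],"offset":[0.005,0,0],"jaw":0.0},{"rot":[0,0,0],"offset":[0.005,0,0],"jaw":0.0},{"rot":[0,0,0],"offset":[0.005,0,0],"jaw":0.0},{"rot":[0,0,0],"offset":[0.005,0,0],"jaw":0.0},{"rot":[0,0,0],"offset":[0.005,0,0],"jaw":0.0},{"rot":[0,0,0],"offset":[0.005,0,0],"jaw":0.0},{"rot":[0,0,0],"offset":[0.005,0,0],"jaw":0.0},{"rot":[0,0,0],"offset":[0.005,0,0],"jaw":0.0},{"rot":[0,0,0],"offset":[0.003,0,0],"jaw":0.0},{"rot":[0,0,0],"offset":[0,0,0],"jaw":0.0}]'

```text
time: 30.12
position: [508.3, -72.5, 121.6]
orientation: [-1.109, -1.353, 1.359]
force: [-0.1, -5.7, -6.4]
finger_gap: 0.25
```

```bash
python3 st.py
```

```text
t30.12 rack x -0.86 y 13.03 z 121.62 yaw 0.2009 tilt [-0.003 -1.     0.001] F rack [-1.2  -5.55 -6.42] T [-1.54 -0.    0.04] gap 0.25
```

6.7 mm to go; approach in fine steps.

Request:
jog_arm --motion '[{"rot":[0,0,0],"offset":[0.0015,0,0],"jaw":0.0},{"rot":[0,0,0],"offset":[0.0015,0,0],"jaw":0.0},{"rot":[0,0,0],"offset":[0.001,0,0],"jaw":0.0},{"rot":[0,0,0],"offset":[0.0008,0,0],"jaw":0.0},{"rot":[0,0,0],"offset":[0.0005,0,0],"jaw":0.0}]'

```text
time: 30.75
position: [507.3, -67.7, 121.6]
orientation: [-1.11, -1.353, 1.359]
force: [0.7, -8.2, -7.1]
finger_gap: 0.248
```

```bash
python3 st.py
```

```text
t30.75 rack x -0.87 y 17.93 z 121.59 yaw 0.2005 tilt [-0.004 -1.     0.001] F rack [-0.94 -8.17 -7.09] T [-1.74 -0.02  0.06] gap 0.248
```

Request:
jog_arm --motion '[{"rot":[0,0,0],"offset":[0.0007,0,0],"jaw":0.0},{"rot":[0,0,0],"offset":[0.0006,0,0],"jaw":0.0},{"rot":[0,0,0],"offset":[0.0003,0,0],"jaw":0.0}]'

```text
time: 31.12
position: [507.0, -66.2, 121.6]
orientation: [-1.11, -1.353, 1.359]
force: [0.1, -7.2, -7.3]
finger_gap: 0.247
```

```bash
python3 st.py
```

```text
t31.12 rack x -0.85 y 19.52 z 121.62 yaw 0.2005 tilt [-0.004 -1.     0.001] F rack [-1.35 -7.09 -7.3 ] T [-1.78 -0.09  0.08] gap 0.247
```

Request:
jog_arm --motion '[{"rot":[0,0,0],"offset":[0.0005,0,0],"jaw":0.0},{"rot":[0,0,0],"offset":[0.0004,0,0],"jaw":0.0},{"rot":[0,0,0],"offset":[0,0,0],"jaw":0.0}]'

```text
time: 31.5
position: [507.0, -66.0, 121.6]
orientation: [-1.111, -1.352, 1.36]
force: [0.0, -9.6, -7.2]
finger_gap: 0.246
```

```bash
python3 st.py
```

```text
t31.50 rack x -0.84 y 19.71 z 121.63 yaw 0.2002 tilt [-0.005 -1.     0.002] F rack [-1.88 -9.39 -7.19] T [-2.27 -0.1   0.04] gap 0.246
```

Request:
jog_arm --motion '[{"rot":[0,0,0],"offset":[0.0005,0,0],"jaw":0.0},{"rot":[0,0,0],"offset":[0,0,0],"jaw":0.0},{"rot":[0,0,0],"offset":[0,0,0],"jaw":0.0}]'

```text
time: 31.88
position: [507.0, -65.9, 121.7]
orientation: [-1.112, -1.351, 1.36]
force: [-0.0, -10.5, -7.8]
finger_gap: 0.246
```

```bash
python3 st.py
```

```text
t31.88 rack x -0.82 y 19.80 z 121.68 yaw 0.2000 tilt [-0.006 -1.     0.002] F rack [ -2.16 -10.29  -7.83] T [-2.53 -0.13  0.15] gap 0.246
```

About 3 N on divider 2, which held. Back off and lift.

Request:
jog_arm --motion '[{"rot":[0,0,0],"offset":[-0.002,0,0],"jaw":0.0},{"rot":[0,0,0],"offset":[-0.0015,0,0],"jaw":0.0},{"rot":[0,0,0],"offset":[-0.0012,0,0],"jaw":0.0},{"rot":[0,0,0],"offset":[0,0,0],"jaw":0.0}]'

```text
time: 32.38
position: [507.9, -67.1, 121.9]
orientation: [-1.107, -1.357, 1.356]
force: [1.3, -0.3, -3.0]
finger_gap: 0.245
```

```bash
python3 st.py
```

```text
t32.38 rack x -0.18 y 18.43 z 121.92 yaw 0.2020 tilt [ 0.001 -1.    -0.001] F rack [ 1.16 -0.59 -3.05] T [-0.06  0.01 -0.04] gap 0.245
```

Request:
jog_arm --motion '[{"rot":[0,0,0],"offset":[0,-0.004,0],"jaw":0.0},{"rot":[0,0,0],"offset":[0,-0.014,0],"jaw":0.0},{"rot":[0,0,0],"offset":[0,-0.02,0],"jaw":0.0},{"rot":[0,0,0],"offset":[0,-0.032,0],"jaw":0.0},{"rot":[0,0,0],"offset":[-0.035,0,0.01],"jaw":0.0},{"rot":[0,0,0],"offset":[-0.05,0,0.0133],"jaw":0.0},{"rot":[0,0,0],"offset":[-0.05,0,0.0133],"jaw":0.0},{"rot":[0,0,0],"offset":[-0.05,0,0.0133],"jaw":0.0},{"rot":[0,0,0],"offset":[-0.05,0,0.0133],"jaw":0.0},{"rot":[0,0,0],"offset":[-0.0447,0,0.0116],"jaw":0.0},{"rot":[0,0,0],"offset":[0,0,0],"jaw":0.0},{"rot":[0,0,0],"offset":[0,0,0],"jaw":0.0}]'

```text
time: 33.88
position: [490.4, -356.3, 192.2]
orientation: [-1.107, -1.356, 1.355]
force: [0.3, 1.3, -3.7]
finger_gap: 0.244
```

Run:
```python
from st import *
s=st();p=s["position"]; print(p)
o=[]
im=robot.camera("top")["img"]; x0,y0=222,225
c=cv2.resize(im[y0:y0+75,x0:x0+200],None,fx=4,fy=4,interpolation=cv2.INTER_CUBIC)
im=robot.camera("scene")["img"]; x0,y0=265,110
d=cv2.resize(im[y0:y0+100,x0:x0+200],None,fx=4,fy=4,interpolation=cv2.INTER_CUBIC)[:300]
# predicted landing outline of the gauge base (z=2) and fitted tray rim
w=.2; n="scene"; d=cv2.resize(im[y0:y0+75,x0:x0+200],None,fx=4,fy=4,interpolation=cv2.INTER_CUBIC)
for (cx,cy,w,a,b,z) in((p[0],p[1],.2,15,20,2),(490.6,-355.1,.122,37.5,55,22)):
    P=[[cx+np.cos(w)*i*a-np.sin(w)*j*b,cy+np.sin(w)*i*a+np.cos(w)*j*b,z] for i,j in((1,1),(1,-1),(-1,-1),(-1,1))]
    cv2.polylines(d,[np.int32((w2p(n,P)+.5-[x0,y0])*4).reshape(-1,1,2)],True,(0,0,255),1)
    cv2.polylines(c,[np.int32((w2p("top",P)+.5-[222,225])*4).reshape(-1,1,2)],True,(0,0,255),1)
cv2.imwrite("pics/p11.png",np.vstack([c,d]))
```

```text
t33.88 rack x -75.63 y -261.31 z 192.20 yaw 0.2012 tilt [ 0.001 -1.    -0.   ] F rack [ 0.59  1.2  -3.71] T [ 0.05 -0.03 -0.04] gap 0.244
[ 490.40419004 -356.29575039  192.19561109]
```

View pics/p11.png

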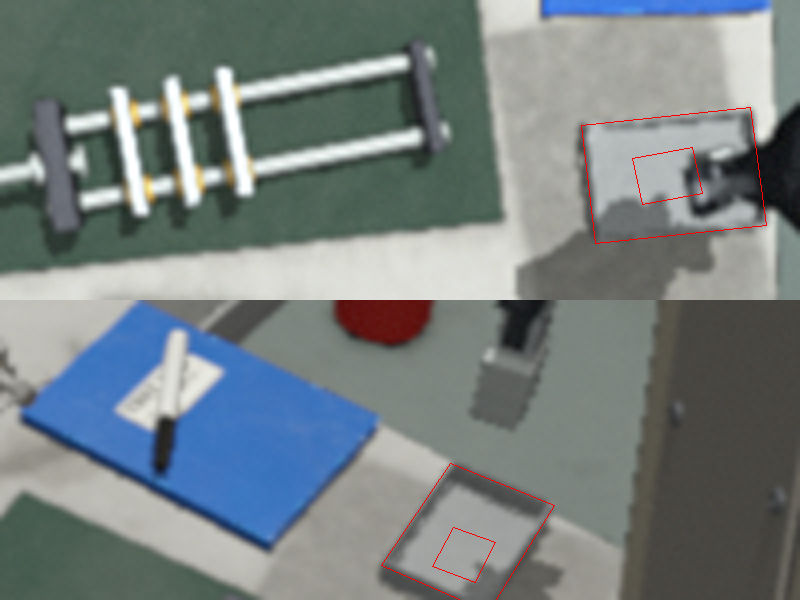

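The three dividers stand evenly spaced (top crop x of about 130, 182, 234), and the landing outline lies in the middle of the tray. Lower.

Request:
jog_arm --motion '[{"rot":[0,0,0],"offset":[0,0.03,0],"jaw":0.0},{"rot":[0,0,0],"offset":[0,0.05,0],"jaw":0.0},{"rot":[0,0,0],"offset":[0,0.035,0],"jaw":0.0},{"rot":[0,0,0],"offset":[0,0.012,0],"jaw":0.0},{"rot":[0,0,0],"offset":[0,0.004,0],"jaw":0.0},{"rot":[0,0,0],"offset":[0,0.002,0],"jaw":0.0},{"rot":[0,0,0],"offset":[0,0,0],"jaw":0.0},{"rot":[0,0,0],"offset":[0,0,0],"jaw":0.0}]'

```text
time: 34.98
position: [491.0, -357.0, 59.8]
orientation: [-1.109, -1.356, 1.357]
force: [-0.5, -0.0, -3.1]
finger_gap: 0.247
```

Request:
jog_arm --motion '[{"rot":[0,0,0],"offset":[0,0.001,0],"jaw":0.0},{"rot":[0,0,0],"offset":[0,0.001,0],"jaw":0.0},{"rot":[0,0,0],"offset":[0,0.001,0],"jaw":0.0},{"rot":[0,0,0],"offset":[0,0,0],"jaw":0.0}]'

```text
time: 35.48
position: [490.6, -356.6, 56.9]
orientation: [-1.108, -1.356, 1.356]
force: [-1.8, 2.9, 4.2]
finger_gap: 0.248
```

Request:
jog_arm --motion '[{"rot":[0,0,0],"offset":[0,0,0],"jaw":0.28},{"rot":[0,0,0],"offset":[0,0,0],"jaw":0.35},{"rot":[0,0,0],"offset":[0,0,0],"jaw":0.6},{"rot":[0,0,0],"offset":[0,0,0],"jaw":0.7},{"rot":[0,0,0],"offset":[0,0,0],"jaw":0.7},{"rot":[0,0,0],"offset":[0,-0.02,0],"jaw":0.7},{"rot":[0,0,0],"offset":[0,-0.05,0],"jaw":0.7},{"rot":[0,0,0],"offset":[0,-0.05,0],"jaw":0.7},{"rot":[0,0,0],"offset":[0.05,-0.02,0],"jaw":0.7},{"rot":[0,0,0],"offset":[0.06,0,0.03],"jaw":0.7},{"rot":[0,0,0],"offset":[0.06,0,0.03],"jaw":0.7},{"rot":[0,0,0],"offset":[0,0,0],"jaw":0.7},{"rot":[0,0,0],"offset":[0,0,0],"jaw":0.7}]'

```text
time: 37.1
position: [404.0, -209.6, 196.4]
orientation: [-1.109, -1.357, 1.357]
force: [0.4, -1.2, 0.4]
finger_gap: 0.7
```

Run:
```python
from st import *
s=st();print(s["position"])
a=robot.camera("top")["img"];b=robot.camera("scene")["img"]
z=lambda im,x,y,w,h,k:cv2.resize(im[y:y+h,x:x+w],None,fx=k,fy=k,interpolation=cv2.INTER_CUBIC)
top=np.hstack([z(a,360,240,60,55,6),z(b,350,130,60,55,6)])
cv2.imwrite("pics/p12.png",np.vstack([top,cv2.resize(z(b,150,170,240,80,3),(720,240))]))
```

```text
t37.10 rack x -130.68 y -100.17 z 196.42 yaw 0.2021 tilt [-0.002 -1.    -0.002] F rack [ 0.09 -1.29  0.44] T [-0.05 -0.03 -0.06] gap 0.7
[ 403.99501493 -209.56369947  196.42412744]
```

View pics/p12.png

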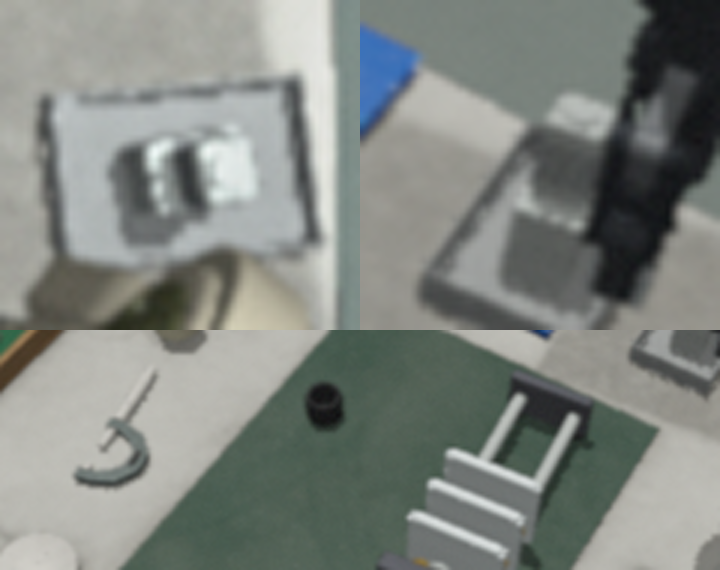

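The gauge stands upright and free in the middle of the tray (top crop (190,180)). The dividers are evenly spaced, the loupe is untouched, and the robot is clear. Handing in.

```bash
python3 -c "
from workcell import robot
print(robot.hand_in(), robot.sense()['time'])"
```

```text
the job is handed in; nothing more can be done
the job is handed in; nothing more can be done
```

All three dividers are drawn up in turn with the gauge, which stands upright again in the middle of the tray. I handed the job in after about 37 s; no verdict was reported.

- **Regrip:** My first grip turned the gauge a quarter turn, because I had misjudged its heading. I set it back in the tray and regripped it across its 22 mm faces before going to the rack.
- **Divider 1:** The thick leg bore on the stop screw with about 6 N.
- **Dividers 2 and 3:** Each bore on the divider set before it with about 3 N, below the roughly 7 N that would shift that one. These forces are what remains of the wrist reading after taking off the sliding friction.
- **Gaps:** At contact the tool stood at rack y 84.1, 51.9 and 19.8 mm, so the spacings are 32.2 and 32.1 mm against the 32 mm wanted.
- **Last pictures:** The dividers look evenly spaced, the gauge is upright and released in the tray, and the loupe is in place with the arm clear. I did not look at the rings again at the end; after the start the arm worked only over the rack and tray.

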